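# Tip the doming block and butt it against the bench stop

## Task

The wooden doming block stands on end in front of the steel bench stop. Push it over towards the stop so that it lies on its side with the face that has the hollows up, then push it along the bench until its end sits flush and square against the stop, and leave it there. Only push it: do not lift or carry it, and leave the mallet, the jar and the bottle where they are.

Things in the scene. Friction and masses are not known exactly. Their poses are not given: they have to be found in the camera images.
- block_center (a point): Centre of the doming block, 50 mm above the bench at the start. Axes turn with the block: z along the 100 mm length (up at the start), x from the hollowed face to the opposite plain face (at the start towards the stop, within 9 degrees), so -x is up once the hollowed face is up. Pushed level 80 mm or more up, it tips over its far lower edge; pushed low, it slides.
- block_head (a point): Centre of the block's upper 55 x 55 mm end at the start (50 mm from the centre along +z). After tipping it is the end that faces the stop, still about 35 to 90 mm short of it.
- block_foot (a point): Centre of the block's lower 55 x 55 mm end at the start (50 mm from the centre along -z). After tipping it is the end away from the stop.
- stop: The bench stop, a steel angle bolted to the bench, fixed: an upright wall 12 mm thick, 180 mm long and 30 mm high. Origin on the bench at the middle of the wall's face that looks to the block; x points level away from the block (roughly away from the robot), y runs along the wall, z up. The block starts 175 to 205 mm before it (its centre).
- mallet: Bystander, to be left alone: wooden mallet lying on the bench behind the stop, head 42 mm thick and 95 mm long, handle about 165 mm. Origin on the bench under the head's middle; the handle points to -x.
- jar: Bystander, to be left alone: white plastic jar with blue cap, 54 mm wide, 65 mm tall, standing 125 to 165 mm to one side of the block's path. Origin at the centre of its underside.
- bottle: Bystander, to be left alone: amber bottle with black cap, 46 mm wide, 95 mm tall, standing 125 to 165 mm to the other side of the block's path. Origin at the centre of its underside.
- block: The doming block: loose light-wood block 55 x 55 x 100 mm, about 0.17 to 0.34 kg, on end at the start. Falls by itself once leaned past about 29 degrees. Origin and axes as block_foot and block_center. The hollowed face (away from the stop at the start) shows a 40 mm hollow 38 mm from the foot and two 14 mm ones near the head; to the touch it is flat.
There are look-alikes about, which are no part of the job. Several things look just like the block: the one meant starts farthest to the robot's right. Of the things that look like the stop, the smaller one is meant.

How it is judged:
By the outcome, as a careful person would: the job done as asked, in the order asked, and still so for the second after the job is handed in, with the robot touching nothing.
It also fails if it takes over 45 s, if anything falls off the work surface, if the arm or the gripper's body presses on something with over 40 N, if the wrist force passes 120 N, or if a joint passes its speed limit or range.

## Robot

A 6-joint arm with a two-finger parallel gripper is mounted at the origin on the work surface. World frame = base frame: x ahead of the robot, y to its left, z up, the work surface at z = 0. Lengths are in mm, angles in rad, forces in N, time in s.
With the tool pointing down it reaches from about 400 to 925 mm from the base axis. Payload 12.5 kg.
Tool frame: the origin (TCP) lies at the centre of the arm's flange, where the gripper is bolted on; the fingertips stand 190 mm ahead of it and the grasp point (between the pads) lies 171 mm ahead of it; z points along the fingers, y is the line along which they close (so a half turn about z gives the same grasp; the last joint's range is limited). The gripper opens to 95 mm and grips with 3 to 60 N. Pads are 20 mm wide; open, the fingers measure 119 mm over their backs; the gripper's body (75 mm by 180 mm) begins 59 mm behind the grasp point.
Start: joints at [-1.231, 0.491, 1.559, -0, 1.092, -0.106], TCP at [269.506, -563.907, 404.761] pointing down, gripper open.
Joint ranges: [-3.1, 3.1], [-0.84, 2.19], [0.05, 2.79], [-1.13, 4.28], [0.06, 2.93], [-2.69, 2.69]. Speed limits (rad/s): [2.22, 2.22, 2.79, 3.14, 3.14, 3.14].

## Interface

Orientations are given as [roll, pitch, yaw] about the fixed x, y, z axes, in that order (R = Rz(yaw) Ry(pitch) Rx(roll)).
In Python, from cell import env, read_camera, search_frame, cut_out gives the robot as it stands. The module is installed in compiled form; this text tells all that it offers.
- The arm moves only by the tool move_arm, never from a script. Its argument "commands" is a list of rows, each a list of 3 entries, a list of its own where there are three numbers: the shift along the world's x, y, z normalised to -1 to 1, where 1 is 0.03 m, then the turn about the world's z normalised to -1 to 1, where 1 is 0.08 rad, then the opening, from -1 (shut) to 1 (fully open), so that 0 is half open. A call has 1 to 20 rows; each row shifts and turns the commanded pose from where the row before left it; what a row does not reach is not made up. A row lasts 1/12 s, in which the tool goes at most 41.7 mm and 7.16 degrees, less where a joint would pass 70% of its speed; a pose out of reach is approached as far as the arm can. A call with a number of a shift or a turn outside -1 to 1 is refused whole. A call with a gripper value outside its range is refused whole. The fingers move at their own pace and stop on an object; the grip force is fixed at half the most. Time passes only in rows, so rows that do not move let the fingers close. It gives the time, the measured TCP pose, the force, the opening and the grip force at its end, in the units of the state.
- env.state(): the state, without advancing time (a new reading comes with each control period).
- read_camera(name): name is "scene" or "side" or "wrist"; returns a dict with "image" (400x640x3 uint8, red, green, blue), "fx", "fy", "cx", "cy" (pixels), "rvec" (rotation vector, rad) and "tvec" (3), from world to camera coordinates, as OpenCV has them. Camera axes: x right, y down, z forward; pixel columns grow to the right and rows downward; lengths in mm; the calibration is good to about 2 mm. A picture is of the moment at which its call begins. There is no depth.
- env.job_done(): hands the job in; it is judged then, once.
Trained networks look in a picture, given as the dict that the camera call returned (one of the last four; its "shot" number tells which), for a name from the list of things; names that differ only in an ending like _2 or _b are one class to them, and where a whole thing is asked for, a point or a joint stands for the part that bears it (a point fixed in the world has none). Each returns a list of dicts, best first, with "confidence" (0 to 1); they miss things now and then, are a little off and sometimes report something else, mostly with a low value. They report only what shows in the picture. A call takes as long as a camera call. They do not tell look-alikes from the thing itself.
- search_frame(thing, picture): "at" ([column, row] in pixels, amid what is visible of it).
- cut_out(thing, picture): "region" (400x640 bool, what is visible of it) and "at" ([column, row] in pixels, amid what is visible of it).
The state is a dict: "t": time; "joints": joint angles; "qvel": joint speeds; "tau": joint torques, N m; "eef_pos": TCP position; "tcp_rot": TCP orientation; "ft_force": force on the tool from outside, world axes, zero at the start; "moment": the same for the moment, N m; "opening": opening from 0.0 (shut) to 1.0 (fully open); "grip_force": force on a finger pad.
Only numpy, scipy, OpenCV 4.12 (cv2) and the standard library are available. Lean on these libraries where they do the work, as an engineer would, in place of code of your own. Each camera call takes 0.05 s, during which the arm holds its last target. There are 200 camera calls.

## Working session

There is one attempt and no reset: what is moved stays moved. The work goes in short steps, Python scripts to look and compute and a tool call to move; the robot and the scene stay as the last step left them, time stands still between calls to the robot, and variables do not carry over. Pictures are saved under pics/ and viewed, at most 10 in all, crops included, and the job is handed in when it is done.

Besides the shell and the picture viewer there is one more tool, called after "Emit:" as name(argument=value, ...) on one line, values as JSON. move_arm: Moves the arm, as the interface text tells. Its arguments: {"type":"object","properties":{"commands":{"type":"array","items":{"type":"array"}}},"required":["commands"]}

```bash
mkdir -p pics; cat > h.py <<'E'
import numpy as np, cv2
from cell import env, read_camera, search_frame, cut_out
def ray(p,uv):
    R=cv2.Rodrigues(np.array(p["rvec"],float))[0]; t=np.array(p["tvec"],float).ravel()
    c=-R.T@t; d=R.T@np.array([(uv[0]-p["cx"])/p["fx"],(uv[1]-p["cy"])/p["fy"],1]); return c,d
def at_z(p,uv,z=0):
    c,d=ray(p,uv); return c+d*(z-c[2])/d[2]
def save(p,n,s=1): cv2.imwrite("pics/"+n,p["image"][:,:,::-1])
E
python3 - <<'E'
from h import *
np.set_printoptions(precision=1,suppress=True)
for n in("scene","side"):
    p=read_camera(n);save(p,n+"0.png")
    for th in("block","stop","mallet","jar","bottle"):
        for r in cut_out(th,p):
            m=r["region"];ys,xs=np.nonzero(m)
            print(n,th,round(r["confidence"],2),np.array(r["at"]),xs.min(),xs.max(),ys.min(),ys.max(),at_z(p,r["at"],0))
    print(ray(p,(320,200)))
E
```

```text
scene block 0.97 [413.4 213.4] 395 435 186 238 [390.3  98.1   0. ]
scene block 0.96 [430.7 179.4] 417 443 160 206 [249.8  76.5   0. ]
scene block 0.83 [364.6 199.5] 343 378 178 228 [418.2 -25.1   0. ]
scene stop 0.87 [302.9 260.1] 265 335 229 291 [664.1 -33.1  -0. ]
scene stop 0.6 [225.  180.3] 198 250 141 213 [ 572.8 -367.2    0. ]
scene mallet 0.96 [276.8 294. ] 215 303 272 327 [766.4 -22.6   0. ]
scene jar 0.83 [295.8 187.8] 285 306 176 207 [ 485.6 -194.7    0. ]
scene bottle 0.58 [391.8 246.9] 378 400 229 267 [515. 108.   0.]
(array([1128.3,  358.2,  766.5]), array([-0.6, -0.4, -0.7]))
side block 0.9 [282.7 204.8] 270 295 183 228 [480.1  77.5   0. ]
side block 0.88 [264.4 181. ] 253 278 162 204 [422.9 214.5   0. ]
side block 0.71 [223.9 185.7] 212 240 165 208 [303.2 190.5   0. ]
side stop 0.72 [334.9 344.5] 294 369 275 399 [ 575.7 -380.8    0. ]
side stop 0.57 [358.4 229.7] 350 369 200 250 [673.  -47.1   0. ]
side stop 0.34 [283.9 204.6] 270 295 183 228 [483.4  78.4   0. ]
side mallet 0.67 [405.  210.4] 378 427 200 255 [816.4  34.4   0. ]
side jar 0.85 [302.4 252.9] 291 315 234 270 [ 527.3 -129.8    0. ]
side bottle 0.93 [309.1 184.8] 302 318 166 199 [559.4 185.7   0. ]
(array([ 504.7, -800. ,  571.6]), array([ 0.1,  0.8, -0.5]))
```

View pics/scene0.png

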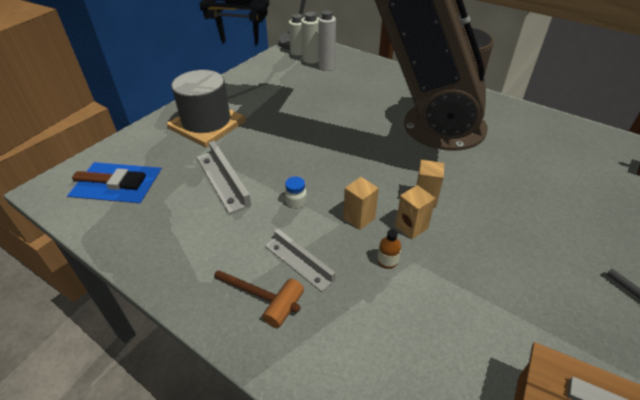

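View pics/side0.png

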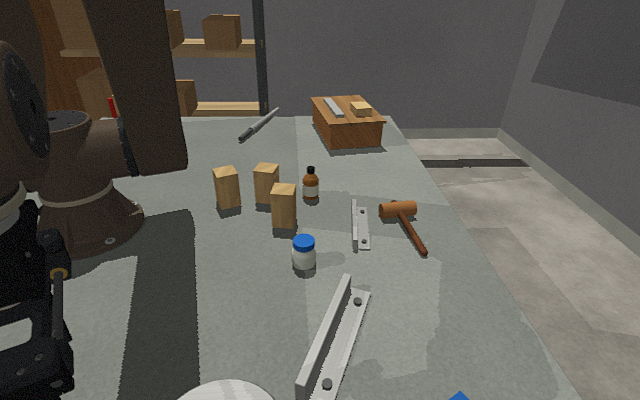

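The block meant is at (361,203) in scene and (283,205) in side. The small stop is at (300,258) and (360,225), with its wall on the robot's side and a bolted flange beyond. Next I'll fit the block and zoom in on the stop.

```bash
cat >> h.py <<'E'
from scipy.optimize import minimize
def hull(p,pts):
    uv=cv2.projectPoints(np.array(pts,float),np.array(p["rvec"],float),np.array(p["tvec"],float),np.array([[p["fx"],0,p["cx"]],[0,p["fy"],p["cy"]],[0,0,1.]]),None)[0].reshape(-1,2)
    return uv
def box(x,y,a,lx,ly,lz):
    c,s=np.cos(a),np.sin(a)
    return [(x+c*i*lx/2-s*j*ly/2,y+s*i*lx/2+c*j*ly/2,k*lz) for i in(-1,1) for j in(-1,1) for k in(0,1)]
def fit(views,x0,dims):
    def cost(v):
        t=0
        for p,m in views:
            h=cv2.convexHull((hull(p,box(*v,*dims))*16).astype(np.int32)*1)
            im=np.zeros((1600,2560),np.uint8);cv2.fillConvexPoly(im,h//4+2,1)
            M=np.repeat(np.repeat(m,4,0),4,1)
            t+=1-(M&(im>0)).sum()/(M|(im>0)).sum()
        return t
    r=minimize(cost,x0,method="Nelder-Mead",options=dict(initial_simplex=np.array(x0)+np.array([[0,0,0],[15,0,0],[0,15,0],[0,0,.2]]),maxiter=80))
    return r.x,r.fun
E
python3 - <<'E'
from h import *
np.set_printoptions(precision=2,suppress=True)
V=[];C=[]
for n,b,s in(("scene",(361,203),(255,215,345,305)),("side",(283,205),(320,185,400,265))):
    p=read_camera(n)
    rs=[r for r in cut_out("block",p) if np.hypot(*(np.array(r["at"])-b))<12]
    V.append((p,rs[0]["region"])); x0,y0,x1,y1=s
    C.append(cv2.resize(p["image"][y0:y1,x0:x1,::-1],(400,400),interpolation=cv2.INTER_CUBIC))
cv2.imwrite("pics/stops.png",np.hstack(C))
for a in(-.2,.1): print(fit(V,[465,15,a],(55,55,100)))
E
```

```text
(array([482.88,  -1.63,  -0.18]), np.float64(0.1104370716402645))
(array([482.23,  -2.63,   0.16]), np.float64(0.25906307360538694))
```

View pics/stops.png

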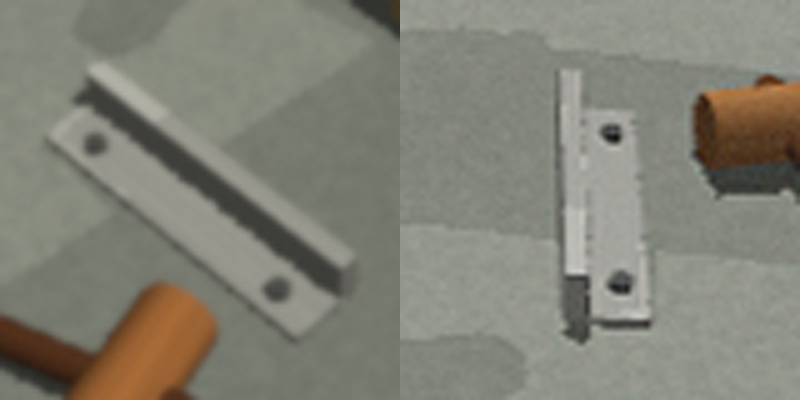

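The crop shows the wall's block-side top edge. In scene it runs from (276.8,229) to (335.3,271.7), and in side from (351.8,199) to (353,239.4).

```bash
python3 - <<'E'
from h import *
np.set_printoptions(precision=2,suppress=True)
for n,e in(("scene",((276.8,229),(335.3,271.7))),("side",((353,239.4),(351.8,199)))):
    p=read_camera(n)
    a,b=[at_z(p,q,30)[:2] for q in e]; d=b-a
    x=np.array([d[1],-d[0]])/np.linalg.norm(d)
    print(n,a,b,np.linalg.norm(d),(a+b)/2,"yaw",np.arctan2(x[1],x[0]),"block rel",(np.array([482.9,-1.6])-(a+b)/2)@x)
    for th in("jar","bottle"):
        for r in cut_out(th,p)[:1]:print(th,at_z(p,r["at"],32 if th=="jar" else 45)[:2])
s=env.state();print(s["eef_pos"],s["tcp_rot"],s["opening"])
E
```

```text
scene [ 646.14 -121.23] [666.83  55.65] 178.09047521800863 [656.48 -32.79] yaw -0.11642155098227308 block rel -176.03300858569978
jar [ 518.15 -173.77]
bottle [562.97 126.  ]
side [ 645.38 -123.17] [668.83  52.17] 176.89811003443856 [657.11 -35.5 ] yaw -0.13294777852405476 block rel -177.1621890144174
jar [ 529.62 -166.18]
bottle [558.04  89.72]
[ 269.52 -563.9   404.76] [3.14 0.   0.45] 0.9974546730847403
```

Stop face is at about (657,-34), yaw -0.125. The block is at (483,-2), yaw -0.18, centre 176 mm before the stop, which agrees with the 175–205 mm given. Moving behind the block, high up.

Emit:
move_arm(commands=[[[0.25, 0.957, 0], -0.394, -0.37], [[0.25, 0.957, 0], -0.394, -0.37], [[0.25, 0.957, 0], -0.394, -0.37], [[0.25, 0.957, 0], -0.394, -0.37], [[0.25, 0.957, 0], -0.394, -0.37], [[0.25, 0.957, 0], -0.394, -0.37], [[0.25, 0.957, 0], -0.394, -0.37], [[0.25, 0.957, 0], -0.394, -0.37], [[0.25, 0.957, 0], -0.394, -0.37], [[0.25, 0.957, 0], -0.394, -0.37], [[0.25, 0.957, 0], -0.394, -0.37], [[0.25, 0.957, 0], -0.394, -0.37], [[0.25, 0.957, 0], -0.394, -0.37], [[0.25, 0.957, 0], -0.394, -0.37], [[0.25, 0.957, 0], -0.394, -0.37], [[0.25, 0.957, 0], -0.394, -0.37], [[0.25, 0.957, 0], -0.394, -0.37], [[0.25, 0.957, 0], -0.394, -0.37], [[0.25, 0.957, 0], -0.394, -0.37], [[0.25, 0.957, 0], -0.394, -0.37]])

```text
t: 2.77
eef_pos: [419.6, 11.8, 405.0]
tcp_rot: [3.142, -0.001, -0.186]
ft_force: [-0.1, -0.7, 0.1]
opening: 0.316
grip_force: 0.0
```

Emit:
move_arm(commands=[[[0, 0, -0.86], 0, -0.37], [[0, 0, -0.86], 0, -0.37], [[0, 0, -0.86], 0, -0.37], [[0, 0, -0.86], 0, -0.37], [[0, 0, -0.86], 0, -0.37], [[0, 0, 0], 0, -0.37]])

```text
t: 3.27
eef_pos: [419.0, 10.4, 272.7]
tcp_rot: [3.141, 0.006, -0.185]
ft_force: [-0.2, 0.5, 0.4]
opening: 0.313
grip_force: 0.0
```

```bash
python3 - <<'E'
from h import *
a=read_camera("scene")["image"];b=read_camera("side")["image"]
f=lambda i,x,y:cv2.resize(i[y:y+120,x:x+130,::-1],(400,370),interpolation=cv2.INTER_CUBIC)
cv2.imwrite("pics/pre.png",np.hstack([f(a,310,120),f(b,210,120)]))
s=env.state();print(s["eef_pos"],s["ft_force"])
E
```

```text
[419.72906322  10.25880081 275.86353506] [0.64780862 0.12661472 0.48302772]
```

View pics/pre.png

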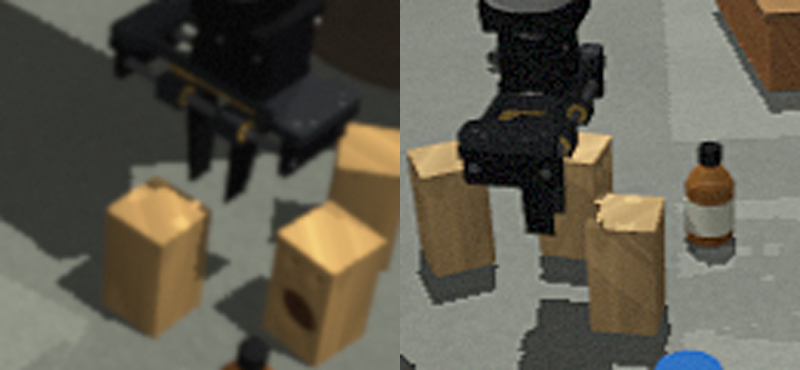

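The fingertips are straight behind the block, just below its top. Pushing level at about 85 mm up.

Emit:
move_arm(commands=[[[0.262, -0.048, 0], 0, -0.37], [[0.262, -0.048, 0], 0, -0.37], [[0.262, -0.048, 0], 0, -0.37], [[0.262, -0.048, 0], 0, -0.37], [[0.262, -0.048, 0], 0, -0.37], [[0.262, -0.048, 0], 0, -0.37], [[0.262, -0.048, 0], 0, -0.37], [[0.262, -0.048, 0], 0, -0.37], [[0.262, -0.048, 0], 0, -0.37], [[0.262, -0.048, 0], 0, -0.37], [[0, 0, 0], 0, -0.37], [[0, 0, 0], 0, -0.37], [[0, 0, 0], 0, -0.37]])

```text
t: 4.45
eef_pos: [497.9, -4.0, 275.6]
tcp_rot: [3.141, 0.001, -0.185]
ft_force: [-0.3, 0.3, -0.3]
opening: 0.316
grip_force: 0.0
```

```bash
python3 - <<'E'
from h import *
a=read_camera("scene")["image"];b=read_camera("side")["image"]
f=lambda i,x,y:cv2.resize(i[y:y+120,x:x+130,::-1],(400,370),interpolation=cv2.INTER_CUBIC)
cv2.imwrite("pics/tip.png",np.hstack([f(a,280,150),f(b,240,140)]))
E
```

```text
(no output)
```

View pics/tip.png

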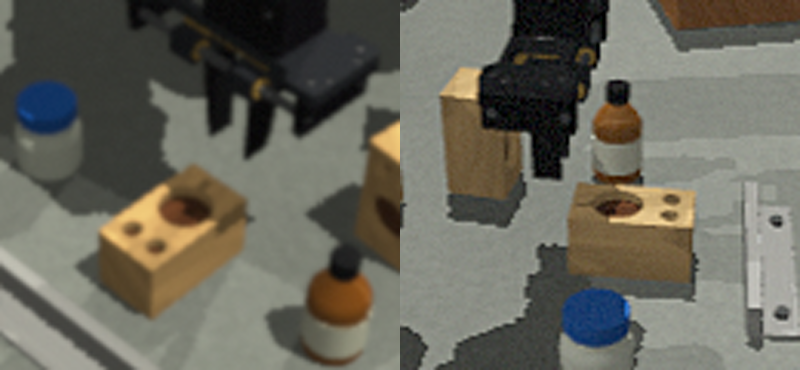

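The block lies on its side with the hollows up and its head towards the stop, in side view from about (570,235) to (692,235) in the crop. Measuring its pose.

```bash
python3 - <<'E'
from h import *
np.set_printoptions(precision=3,suppress=True)
V=[]
for n in("scene","side"):
    p=read_camera(n)
    rs=[(np.hypot(*(hull(p,[(560,-15,27)])[0]-r["at"])),r) for r in cut_out("block",p)]
    d,r=min(rs,key=lambda q:q[0]);print(n,d,r["confidence"]);V.append((p,r["region"]))
print(fit(V,[560,-15,-.18],(100,55,55)))
E
```

```text
scene 4.205266397352918 0.78
side 3.095604927126264 0.57
(array([562.463, -15.866,  -0.161]), np.float64(0.08892687034903124))
```

Emit:
move_arm(commands=[[[-0.3, 0, 0], 0.375, -0.37], [[0, 0, -0.62], 0.375, -0.37], [[0, 0, -0.62], 0, -0.37], [[0, 0, -0.62], 0, -0.37], [[0, 0, 0], 0, -0.37], [[0, 0, 0], 0, -0.37]])

```text
t: 5.25
eef_pos: [489.1, -4.1, 219.7]
tcp_rot: [3.142, 0.002, -0.125]
ft_force: [-0.2, -0.1, -0.2]
opening: 0.314
grip_force: 0.0
```

Emit:
move_arm(commands=[[[0.165, -0.021, 0], 0, -0.37], [[0.165, -0.021, 0], 0, -0.37], [[0.165, -0.021, 0], 0, -0.37], [[0.165, -0.021, 0], 0, -0.37], [[0.165, -0.021, 0], 0, -0.37], [[0.165, -0.021, 0], 0, -0.37], [[0.165, -0.021, 0], 0, -0.37], [[0.165, -0.021, 0], 0, -0.37], [[0.165, -0.021, 0], 0, -0.37], [[0.165, -0.021, 0], 0, -0.37]])

```text
t: 6.08
eef_pos: [538.8, -10.4, 220.2]
tcp_rot: [3.142, 0.001, -0.124]
ft_force: [-4.6, 1.5, 5.6]
opening: 0.316
grip_force: 2.7
```

Emit:
move_arm(commands=[[[0.066, -0.008, 0], 0, -0.37], [[0.066, -0.008, 0], 0, -0.37], [[0.066, -0.008, 0], 0, -0.37]])

```text
t: 6.33
eef_pos: [544.5, -11.1, 220.0]
tcp_rot: [3.142, 0.001, -0.124]
ft_force: [-4.4, 0.5, 4.7]
opening: 0.317
grip_force: 2.7
```

Emit:
move_arm(commands=[[[0.05, -0.006, 0], 0, -0.37], [[0.05, -0.006, 0], 0, -0.37]])

```text
t: 6.5
eef_pos: [546.7, -11.3, 220.0]
tcp_rot: [3.142, 0.004, -0.124]
ft_force: [-16.7, 1.4, 14.3]
opening: 0.316
grip_force: 8.5
```

Emit:
move_arm(commands=[[[0.05, -0.006, 0], 0, -0.37]])

```text
t: 6.58
eef_pos: [547.3, -11.4, 220.0]
tcp_rot: [3.141, 0.007, -0.124]
ft_force: [-23.6, 0.9, 20.6]
opening: 0.315
grip_force: 11.8
```

Emit:
move_arm(commands=[[[0.05, -0.006, 0], 0, -0.37]])

```text
t: 6.67
eef_pos: [548.0, -11.5, 220.0]
tcp_rot: [3.141, 0.01, -0.124]
ft_force: [-30.0, 2.0, 25.9]
opening: 0.314
grip_force: 15.2
```

It's against the stop. Easing back and lifting clear before I look.

Emit:
move_arm(commands=[[[-0.05, 0.006, 0], 0, -0.37], [[-0.1, 0.012, 0], 0, -0.37], [[-0.3, 0.04, 0], 0, -0.37], [[-0.5, 0.06, 0], 0, -0.37], [[-0.3, 0.04, 0.5], 0, -0.37], [[0, 0, 1], 0, -0.37], [[0, 0, 1], 0, -0.37], [[-0.3, 0, 1], 0, -0.37], [[-0.5, 0, 1], 0, -0.37], [[0, 0, 0.5], 0, -0.37], [[0, 0, 0], 0, -0.37]])

```text
t: 7.58
eef_pos: [488.8, -7.1, 373.2]
tcp_rot: [3.141, -0.007, -0.125]
ft_force: [-0.3, -0.7, 0.4]
opening: 0.314
grip_force: 0.0
```

```bash
python3 - <<'E'
from h import *
np.set_printoptions(precision=3,suppress=True)
V=[];C=[]
for n,x,y in(("scene",270,185),("side",280,170)):
    p=read_camera(n)
    C.append(cv2.resize(p["image"][y:y+100,x:x+90,::-1],(400,444),interpolation=cv2.INTER_CUBIC))
    rs=[(np.hypot(*(hull(p,[(607,-25,27)])[0]-r["at"])),r) for r in cut_out("block",p)]
    d,r=min(rs,key=lambda q:q[0]);print(n,d,r["confidence"]);V.append((p,r["region"]))
cv2.imwrite("pics/end.png",np.hstack(C))
print(fit(V,[607,-25,-.13],(100,55,55)))
E
```

```text
scene 7.879121246214312 0.85
side 0.6971447260231944 0.95
(array([606.13 , -18.849,  -0.116]), np.float64(0.16781654992503126))
```

View pics/end.png

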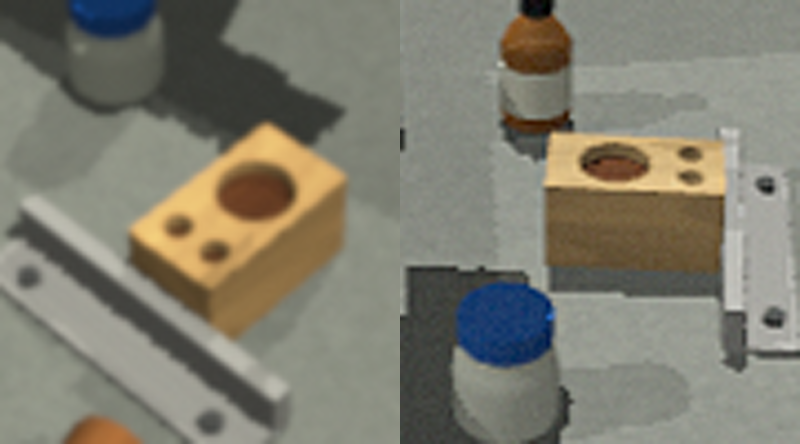

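The block is at the stop with hollows up and square to within about 1°. The earlier push lifted a little at the foot (upward force), so one gentle, lower push will seat it.

Emit:
move_arm(commands=[[[0.65, -0.03, -0.67], 0, -0.37], [[0.65, -0.03, -1], 0, -0.37], [[0, 0, -1], 0, -0.37], [[0, 0, -1], 0, -0.37], [[0, 0, -1], 0, -0.37], [[0, 0, -0.7], 0, -0.37], [[0, 0, 0], 0, -0.37], [[0.165, -0.021, 0], 0, -0.37], [[0.165, -0.021, 0], 0, -0.37], [[0.165, -0.021, 0], 0, -0.37], [[0.05, -0.006, 0], 0, -0.37]])

```text
t: 8.7
eef_pos: [545.5, -11.1, 210.2]
tcp_rot: [3.141, -0.003, -0.125]
ft_force: [-2.9, 0.5, 3.0]
opening: 0.313
grip_force: 1.8
```

Emit:
move_arm(commands=[[[0.05, -0.006, 0], 0, -0.37]])

```text
t: 8.78
eef_pos: [546.0, -11.1, 209.8]
tcp_rot: [3.141, -0.0, -0.125]
ft_force: [-6.7, 0.6, 5.4]
opening: 0.313
grip_force: 3.5
```

Emit:
move_arm(commands=[[[0.05, -0.006, 0], 0, -0.37], [[0, 0, 0], 0, -0.37]])

```text
t: 8.95
eef_pos: [546.5, -11.2, 209.5]
tcp_rot: [3.142, 0.003, -0.125]
ft_force: [-7.3, 0.8, 7.1]
opening: 0.315
grip_force: 4.1
```

Emit:
move_arm(commands=[[[-0.05, 0.006, 0], 0, -0.37], [[-0.05, 0.006, 0], 0, -0.37], [[-0.1, 0.012, 0], 0, -0.37], [[-0.3, 0.04, 0], 0, -0.37], [[-0.4, 0.05, 0], 0, -0.37], [[0, 0, 0.7], 0, -0.37], [[0, 0, 1], 0, -0.37], [[0, 0, 1], 0, -0.37], [[-0.3, 0, 1], 0, -0.37], [[-0.5, 0, 1], 0, -0.37], [[0, 0, 0], 0, -0.37], [[0, 0, 0], 0, -0.37]])

```text
t: 9.95
eef_pos: [495.5, -7.8, 351.2]
tcp_rot: [3.141, -0.003, -0.125]
ft_force: [-0.8, -0.8, -0.5]
opening: 0.315
grip_force: 0.0
```

```bash
python3 - <<'E'
from h import *
C=[]
for n,x,y in(("scene",280,200),("side",305,180)):
    p=read_camera(n)
    C.append(cv2.resize(p["image"][y:y+75,x:x+65,::-1],(400,461),interpolation=cv2.INTER_CUBIC))
cv2.imwrite("pics/end2.png",np.hstack(C))
E
```

```text
(no output)
```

View pics/end2.png

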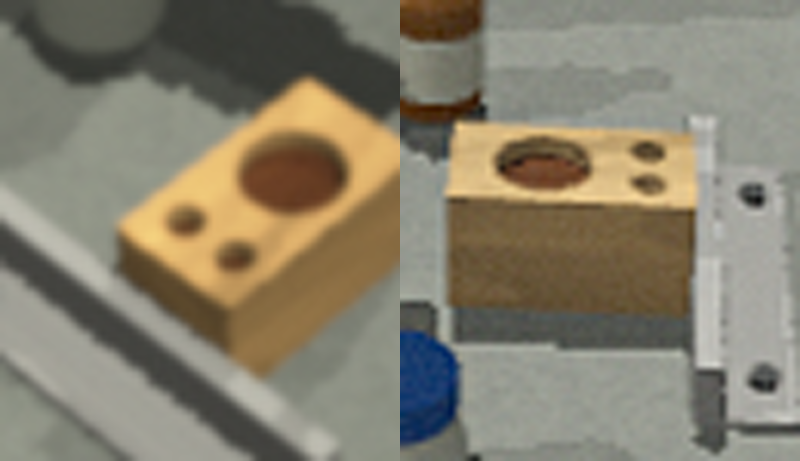

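The head end meets the wall with no visible gap, the block lies flat and square, and the arm is clear. Handing in.

```bash
python3 -c "
from cell import env
print(env.job_done())"
```

```text
the job is handed in; nothing more can be done
None
```

I pushed the block over and slid it to the stop: it lies hollows up with its end flush and square against the wall as far as the images show, and I handed the job in at about 10 s with the arm clear and the bystanders untouched.

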